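# Let two vials out of the lane dispenser

## Robot

A 6-joint arm with a two-finger parallel gripper is mounted at the origin on a cart in front of the work surface, level with it; the furniture and walls round the work are solid. World frame = base frame: x ahead of the robot, y to its left, z up, the work surface at z = 0. Lengths are in m, angles in rad, forces in N, time in s.
With the tool pointing down it reaches from about 0.375 to 0.925 m from the base axis. Payload 5.7 kg.
Tool frame: the origin (TCP) lies at the very end of the fingers, on their centre line; the grasp point (between the pads) lies 19 mm behind it; z points along the fingers, y is the line along which they close (so a half turn about z gives the same grasp; the last joint's range is limited). The gripper opens to 88 mm and grips with 3 to 60 N. Pads are 20 mm wide; open, the fingers measure 115 mm over their backs; the gripper's body (75 mm by 178 mm) begins 61 mm behind the grasp point.
Start: joints at [1.133, 0.359, 1.51, -0, 1.272, -0.115], TCP at [0.19, 0.569, 0.223] pointing down, gripper open.
Joint ranges: [-2.97, 2.97], [-1.01, 2.36], [0.21, 2.38], [-0.96, 4.11], [0.2, 2.71], [-2.98, 2.98]. Speed limits (rad/s): [2.39, 2.39, 3.14, 3.14, 3.14, 3.14].

## Interface

Orientations are given as a rotation vector (axis times angle).
In Python, from plant import robot, viewer, workorder gives the robot as it stands.
- The arm moves only by the shell command python3 -m handwheel 'ROWS' [FORCE]. ROWS is a JSON object of lists of equal length, an entry for each row: "xyz": the shift along the tool's x, y, z in mm, a list of three; "turn": the turn about the tool's z in degrees; "gripper": the finger opening in mm, from 0 to 87.8. A call has 1 to 12 rows; each row shifts and turns the commanded pose from where the row before left it, along the tool's axes as they then stand; what a row does not reach is not made up. A row lasts 1/8 s, in which the tool goes at most 62.5 mm and 10.7 degrees, less where a joint would pass 70% of its speed; a pose out of reach is approached as far as the arm can. A call is refused whole if a number of a shift passes 62.5 or a number of a turn 10.7, either way. A call with a gripper value outside its range is refused whole. The fingers move at their own pace and stop on an object; FORCE is the grip in N (left out, the last holds). Time passes only in rows, so rows that do not move let the fingers close. It gives the time, the measured TCP pose, the force, the opening and the grip force at its end, in the units of the state.
- robot.state(): the state, without advancing time (a new reading comes with each control period).
- viewer.get_image(name): name is "scene" or "top"; returns a dict with "img" (480x640x3 uint8, red, green, blue), "mtx" (3x3 intrinsics, pixels), "pose" (4x4, takes a point from camera to world coordinates). Camera axes: x right, y up, looking along -z (the intrinsics and any distortion apply to the point x, -y, -z); pixel columns grow to the right and rows downward; lengths in m; the calibration is good to about 2 mm. A picture is of the moment at which its call begins. There is no depth.
- workorder.sign_off(): hands the job in; it is judged then, once.
The state is a dict: "time": time; "qpos": joint angles; "qd": joint speeds; "tau": joint torques, N m; "ee_pos": TCP position; "eef_rot": TCP orientation; "wrist_force": force on the tool from outside, world axes, zero at the start; "ft_torque": the same for the moment, N m; "opening": opening from 0.0 (shut) to 1.0 (fully open); "finger_force": force on a finger pad.
Only numpy, scipy, OpenCV 4.12 (cv2) and the standard library are available. Lean on these libraries where they do the work, as an engineer would, in place of code of your own. Each camera call takes 0.05 s, during which the arm holds its last target. There are 200 camera calls.

## Task

Press down the blue pad of the lane that holds the red-capped vial, so that its green gate lifts and the vial rolls into the catch trough, and let the lever come back up; then do the same for the lane with the brown vial. Leave the clear white-capped vial behind its gate, work only the pads (do not touch or lift the vials), leave the things round about where they are, and finish with all three gates closed.

Things in the scene. Friction and masses are not known exactly. Their poses are not given: they have to be found in the camera images.
- dispenser: White and grey three-lane vial dispenser, fixed, 300 (x) x 267 (y) x 106 mm. Origin on the bench below the lever axle; x points from the blue pads to the catch trough, away from the robot; y left, z up. Lanes at y = +85, 0, -85 mm; in each a vial lies crosswise on a chute falling to +x, held by an green gate. One black-floored trough, 56 mm high, spans all lanes at x = 86 to 174 mm.
- pad_left (a point): Centre of the upper face of the blue ribbed press pad (40 x 40 x 8 mm) at the near end of the left lane's rocking lever (dispenser y = +85 mm). At rest it is 95 mm in front of the axle and 103 mm above the bench; it moves with the lever. 45 mm are free between neighbouring pads.
- lever_left (a joint): Angle of the left lane's lever, rad: 0 = at rest, gate down; grows as the pad is pressed and the gate rises, stop at 0.50. Axle along dispenser y at x = 0, 95 mm above the bench; in a full stroke the pad sinks 46 mm and goes 8 mm towards the trough. A vial passes from 0.3; 0.4 is safe. Some 3 N on the pad hold it down; a spring brings it back.
- pad_middle (a point): Centre of the upper face of the blue ribbed press pad (40 x 40 x 8 mm) at the near end of the middle lane's rocking lever (dispenser y = 0 mm). At rest it is 95 mm in front of the axle and 103 mm above the bench; it moves with the lever. 45 mm are free between neighbouring pads.
- lever_middle (a joint): Angle of the middle lane's lever, rad: 0 = at rest, gate down; grows as the pad is pressed and the gate rises, stop at 0.50. Axle along dispenser y at x = 0, 95 mm above the bench; in a full stroke the pad sinks 46 mm and goes 8 mm towards the trough. A vial passes from 0.3; 0.4 is safe. Some 3 N on the pad hold it down; a spring brings it back.
- pad_right (a point): Centre of the upper face of the blue ribbed press pad (40 x 40 x 8 mm) at the near end of the right lane's rocking lever (dispenser y = -85 mm). At rest it is 95 mm in front of the axle and 103 mm above the bench; it moves with the lever. 45 mm are free between neighbouring pads.
- lever_right (a joint): Angle of the right lane's lever, rad: 0 = at rest, gate down; grows as the pad is pressed and the gate rises, stop at 0.50. Axle along dispenser y at x = 0, 95 mm above the bench; in a full stroke the pad sinks 46 mm and goes 8 mm towards the trough. A vial passes from 0.3; 0.4 is safe. Some 3 N on the pad hold it down; a spring brings it back.
- vial_red_mid (a point): Centre of the clear colourless vial with a RED cap, 20 mm in diameter, 65 mm long, lying on its side across its lane (point z along it, towards the cap). Which lane it lies in changes from run to run; at the start its centre is at dispenser x = 42 mm, 60 mm above the bench. It rolls into the trough within a second once its gate is up.
- vial_red: The clear colourless vial with a RED cap itself; origin at the middle of its bottom end, z along it towards the cap.
- vial_brown_mid (a point): Centre of the BROWN (amber) vial with a white cap, 20 mm in diameter, 65 mm long, lying on its side across its lane (point z along it, towards the cap). Which lane it lies in changes from run to run; at the start its centre is at dispenser x = 42 mm, 60 mm above the bench. It rolls into the trough within a second once its gate is up.
- vial_brown: The BROWN (amber) vial with a white cap itself; origin at the middle of its bottom end, z along it towards the cap.
- vial_white_mid (a point): Centre of the clear colourless vial with a white cap, 20 mm in diameter, 65 mm long, lying on its side across its lane (point z along it, towards the cap). Which lane it lies in changes from run to run; at the start its centre is at dispenser x = 42 mm, 60 mm above the bench. It rolls into the trough within a second once its gate is up.
- vial_white: The clear colourless vial with a white cap itself; origin at the middle of its bottom end, z along it towards the cap.
- beaker: The glass beaker, loose on the bench beside the dispenser; a bystander. Origin at the centre of its underside. 74x71x82 mm.
- tape: The roll of tan tape, loose on the bench beside the dispenser; a bystander. Origin at the centre of its underside. 104x102x25 mm.
- notebook: The purple notebook, loose on the bench beside the dispenser; a bystander. Origin at the centre of its underside. 210x152x14 mm.
- marker: The red-and-white marker, loose on the bench beside the dispenser; a bystander. Origin at the centre of its underside. 13x146x14 mm.
- stopper: The black stopper, loose on the bench beside the dispenser; a bystander. Origin at the centre of its underside. 28x28x31 mm.
- bottle_small: The small reagent bottle, loose on the bench beside the dispenser; a bystander. Origin at the centre of its underside. 48x48x105 mm.
- timer: The white timer, loose on the bench beside the dispenser; a bystander. Origin at the centre of its underside. 62x62x19 mm.
- pen: The black pen, loose on the bench beside the dispenser; a bystander. Origin at the centre of its underside. 12x145x9 mm.

How it is judged:
By the outcome, as a careful person would: the job done as asked, in the order asked, and still so for the second after the job is handed in, with the robot touching nothing.
It also fails if it takes over 48 s, if anything falls off the work surface, if the arm or the gripper's body presses on something with over 40 N, if the wrist force passes 120 N, or if a joint passes its speed limit or range.

## Working session

There is one attempt and no reset: what is moved stays moved. The work goes in short steps, Python scripts to look and compute and a shell command to move; the robot and the scene stay as the last step left them, time stands still between calls to the robot, and variables do not carry over. Pictures are saved under pics/ and viewed, at most 10 in all, crops included, and the job is handed in when it is done.

```bash
mkdir -p pics; python3 - <<'E'
from plant import robot, viewer
import cv2,numpy as np
for n in("scene","top"):
    r=viewer.get_image(n); cv2.imwrite(f"pics/{n}0.png",r["img"][:,:,::-1]); np.savez(f"{n}0.npz",**r); print(n,r["pose"].round(3).tolist(),r["mtx"].round(1).tolist())
s=robot.state();print(s["time"],s["ee_pos"],s["eef_rot"],s["wrist_force"])
E
```

```text
scene [[0.611, 0.441, -0.658, -0.237], [-0.792, 0.338, -0.509, -0.458], [-0.002, 0.832, 0.556, 0.767], [0.0, 0.0, 0.0, 1.0]] [[442.6, 0.0, 319.2], [0.0, 442.6, 235.3], [0.0, 0.0, 1.0]]
top [[-0.005, 0.993, -0.122, 0.34], [-1.0, -0.005, 0.003, 0.127], [0.003, 0.122, 0.993, 1.704], [0.0, 0.0, 0.0, 1.0]] [[601.6, 0.0, 314.7], [0.0, 601.6, 242.5], [0.0, 0.0, 1.0]]
0.1 [0.19007751 0.5684465  0.22189694] [-5.04746445e-01 -3.10032552e+00  2.50392939e-03] [ 0.2877809  -0.41603111  0.06124431]
```

View pics/scene0.png

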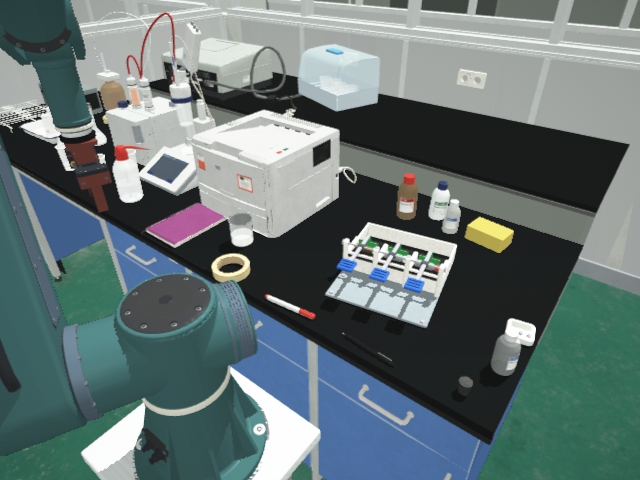

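View pics/top0.png

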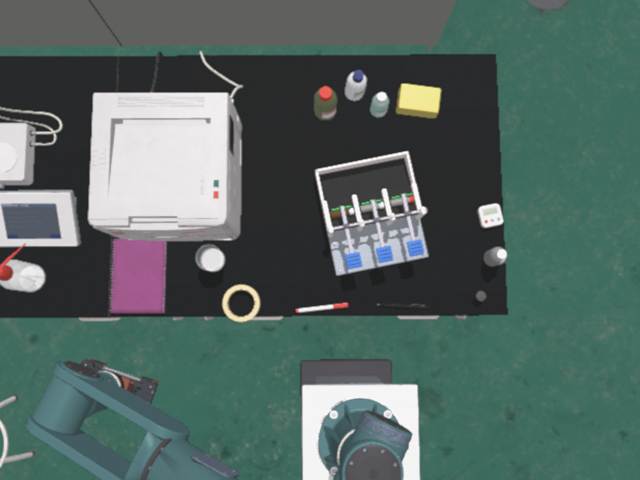

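The pads show at about (353,260), (384,254), (415,247) in the top view and at (347,265), (380,274), (413,285) in the scene view. Next I'll measure the pads and enlarge the lanes.

```bash
cat >h.py <<'E'
import numpy as np,cv2
def ray(r,u,v):
    K=r["mtx"];P=r["pose"];d=P[:3,:3]@np.array([(u-K[0,2])/K[0,0],-(v-K[1,2])/K[1,1],-1]);return P[:3,3],d
def onplane(r,u,v,z):
    o,d=ray(r,u,v);return o+d*(z-o[2])/d[2]
def tri(a,b):
    (o,d),(p,e)=a,b;t=np.linalg.lstsq(np.c_[d,-e],p-o,rcond=None)[0];x,y=o+d*t[0],p+e*t[1];return (x+y)/2,np.linalg.norm(x-y)
def pads(r):
    h=cv2.cvtColor(r["img"],cv2.COLOR_RGB2HSV);m=cv2.inRange(h,(100,150,90),(125,255,255))
    n,_,s,c=cv2.connectedComponentsWithStats(cv2.morphologyEx(m,cv2.MORPH_CLOSE,np.ones((3,3))))
    return s,c
E
python3 - <<'E'
from h import *
R={n:dict(np.load(n+"0.npz")) for n in("scene","top")}
C={}
for n,box in(("scene",(325,250,440,300)),("top",(335,230,435,280))):
    s,c=pads(R[n]);k=[i for i in range(1,len(s)) if s[i,4]>40 and box[0]<c[i][0]<box[2] and box[1]<c[i][1]<box[3]]
    C[n]=sorted([tuple(c[i]) for i in k]);print(n,np.round(C[n],1).tolist(),[s[i].tolist() for i in k])
for a,b in zip(C["scene"],C["top"]):
    p,g=tri(ray(R["scene"],*a),ray(R["top"],*b));print(p.round(4),g.round(4),onplane(R["top"],*b,.101).round(4))
A=cv2.resize(R["scene"]["img"][215:305,330:465],(800,533),interpolation=cv2.INTER_CUBIC)
B=cv2.resize(R["top"]["img"][145:280,310:435],(556,600),interpolation=cv2.INTER_CUBIC)
cv2.imwrite("pics/sc.png",A[:,:,::-1]);cv2.imwrite("pics/tc.png",B[:,:,::-1])
E
```

```text
scene [[345.7, 264.8], [378.9, 274.5], [413.6, 284.6]] [[336, 258, 20, 14, 180], [369, 268, 20, 14, 180], [404, 278, 20, 15, 197]]
top [[352.9, 260.5], [384.3, 254.0], [415.3, 247.7]] [[408, 241, 15, 14, 162], [378, 247, 14, 15, 159], [346, 254, 15, 14, 166]]
[0.4879 0.0204 0.1013] 0.0014 [0.4883 0.0198 0.101 ]
[ 0.5051 -0.0642  0.1009] 0.001 [ 0.5053 -0.0646  0.101 ]
[ 0.5216 -0.1475  0.1011] 0.0009 [ 0.5218 -0.148   0.101 ]
```

View pics/sc.png

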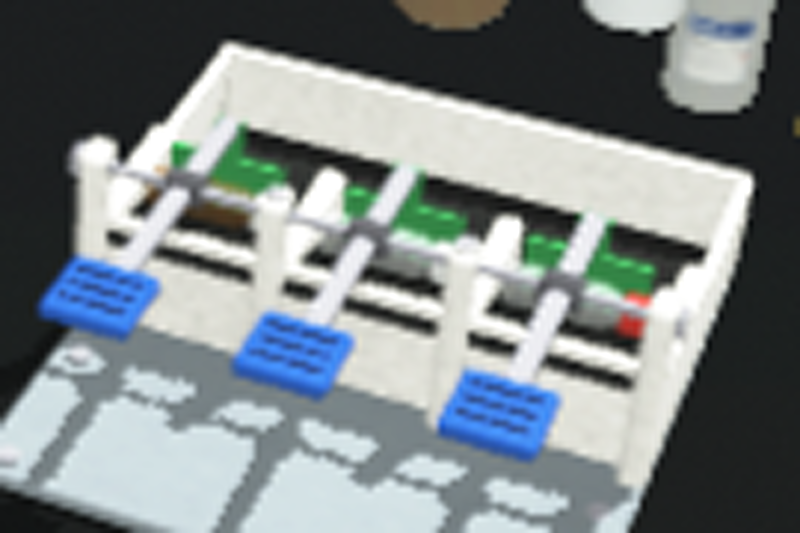

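View pics/tc.png

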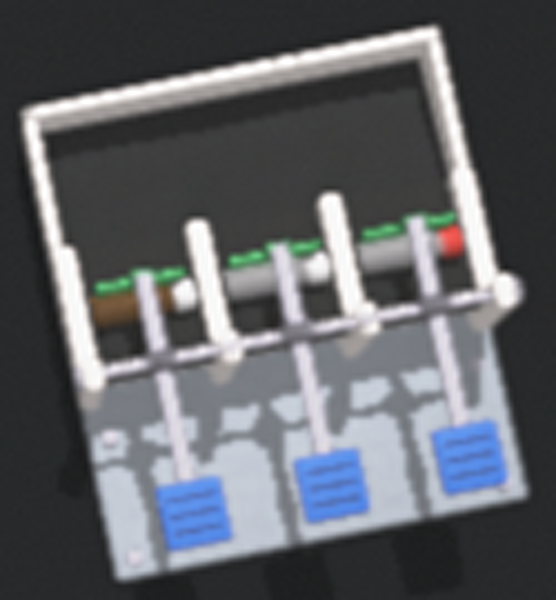

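The brown vial is in the left lane, the clear white-capped one in the middle, and the red-capped one in the right. The pads measure 85.6 mm apart at z≈0.101, which matches the given sizes. The dispenser yaw is about 11.3°. I'll turn the tool to match, close the gripper and go above the right pad.

```bash
python3 -m handwheel '{"xyz":[[0,0,0],[0,0,0],[0,0,0],[-11,-48,0],[-11,-48,0],[-11,-48,0],[-11,-48,0],[-11,-48,0],[-11,-48,0],[-11,-48,0],[-11,-48,0],[-11,-48,0]],"turn":[-10,-10,-10,0,0,0,0,0,0,0,0,0],"gripper":[0,0,0,0,0,0,0,0,0,0,0,0]}' 20
cat >>h.py <<'E'
def to(x,y,z):
    from plant import robot; from scipy.spatial.transform import Rotation as R
    s=robot.state();q=R.from_rotvec(s["eef_rot"]);print("t",s["time"],"pos",np.round(s["ee_pos"],4),"F",np.round(s["wrist_force"],1),"open",s["opening"],"tool dx mm",(q.inv().apply(np.array([x,y,z])-s["ee_pos"])*1000).round(1),"x,y heading",np.degrees(np.arctan2(q.as_matrix()[1,:2],q.as_matrix()[0,:2])).round(1),"q",np.round(s["qpos"],2))
E
python3 -c "from h import *;to(.5216,-.1475,.14)"
```

```text
time: 1.6
ee_pos: [0.3737, 0.1639, 0.2226]
eef_rot: [0.315, -3.126, 0.0]
wrist_force: [0.7, -0.1, 0.7]
opening: 0.006
finger_force: 0.0
t 1.6 pos [0.3737 0.1639 0.2226] F [ 0.7 -0.1  0.7] open 0.005774285884493554 tool dx mm [ -82.7 -334.7   82.6] x,y heading [-168.5  101.5] q [ 0.24  0.08  1.89 -0.    1.17 -1.53]
```

```bash
python3 -m handwheel '{"xyz":[[-12,-48,0],[-12,-48,0],[-12,-48,0],[-12,-48,0],[-12,-48,0],[-12,-48,0],[-12,-45,0],[0,0,40],[0,0,35],[0,0,0],[0,0,0]],"turn":[0,0,0,0,0,0,0,0,0,0,0],"gripper":[0,0,0,0,0,0,0,0,0,0,0]}'
python3 - <<'E'
from h import *
to(.5216,-.1475,.103)
from plant import viewer
A=viewer.get_image("scene")["img"][170:320,320:480];B=viewer.get_image("top")["img"][145:295,310:470]
I=np.hstack([cv2.resize(a,(400,375),interpolation=cv2.INTER_CUBIC) for a in(A,B)]);cv2.imwrite("pics/a.png",I[:,:,::-1])
E
```

```text
time: 2.98
ee_pos: [0.5227, -0.1443, 0.1485]
eef_rot: [-0.315, 3.125, -0.001]
wrist_force: [-0.2, -0.1, -0.6]
opening: 0.007
finger_force: 0.0
t 2.975 pos [ 0.5227 -0.1443  0.1485] F [-0.2 -0.1 -0.6] open 0.007004756751402444 tool dx mm [ 1.8 -2.9 45.5] x,y heading [-168.5  101.5] q [-0.4   0.36  1.72 -0.    1.06 -2.17]
```

View pics/a.png

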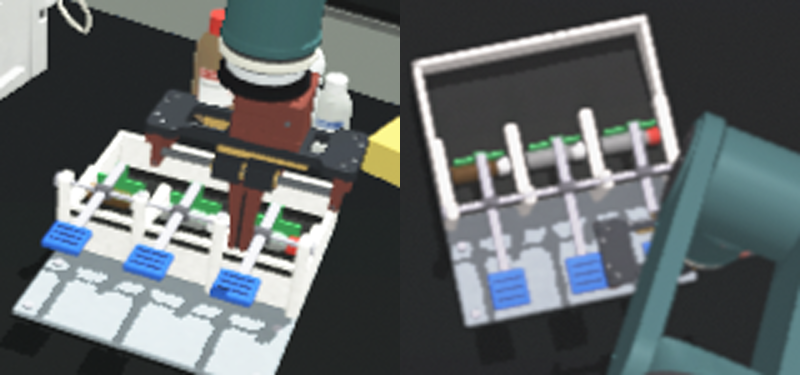

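The closed fingertips are above the right pad, within about 3 mm. Now I'll press, watching the force.

```bash
python3 -m handwheel '{"xyz":[[0,-3,20],[0,0,20],[0,0,10],[0,0,10],[0,0,8],[0,0,7],[0,0,5],[0,0,0]],"turn":[0,0,0,0,0,0,0,0],"gripper":[0,0,0,0,0,0,0,0]}'
```

```text
time: 4.08
ee_pos: [0.5226, -0.1472, 0.0674]
eef_rot: [0.315, -3.125, 0.0]
wrist_force: [0.2, -0.4, 1.1]
opening: 0.003
finger_force: 1.0
```

```bash
python3 -m handwheel '{"xyz":[[0,0,2],[0,0,0],[0,0,0],[0,0,0],[0,0,0],[0,0,0]],"turn":[0,0,0,0,0,0],"gripper":[0,0,0,0,0,0]}'
cat > look.py <<'E'
from h import *;import sys
to(.5216,-.1475,.06)
from plant import viewer
A=viewer.get_image("scene")["img"][170:320,320:480];B=viewer.get_image("top")["img"][145:295,310:470]
I=np.hstack([cv2.resize(a,(400,375),interpolation=cv2.INTER_CUBIC) for a in(A,B)]);cv2.imwrite(f"pics/{sys.argv[1]}.png",I[:,:,::-1])
E
python3 look.py b
```

```text
time: 4.82
ee_pos: [0.5229, -0.1471, 0.0657]
eef_rot: [-0.315, 3.126, -0.0]
wrist_force: [0.6, 0.1, 2.5]
opening: 0.008
finger_force: 1.0
t 4.825 pos [ 0.5229 -0.1471  0.0657] F [0.6 0.1 2.5] open 0.007900510405966 tool dx mm [ 1.3 -0.1  5.7] x,y heading [-168.5  101.5] q [-0.4   0.47  1.79 -0.    0.88 -2.17]
```

View pics/b.png

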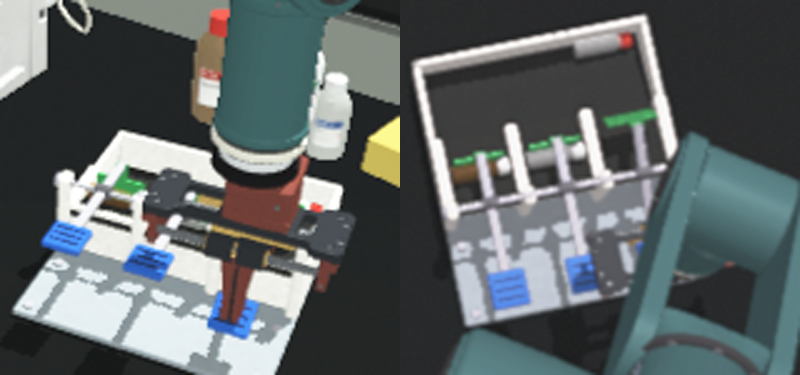

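The gate is up, and the red vial lies in the trough at about (605,45) in the picture, with the lever pressed. I'll raise the tool, cross over to the left pad and check.

```bash
python3 -m handwheel '{"xyz":[[0,0,-10],[0,0,-15],[0,0,-20],[0,0,-40],[0,0,-15],[0,43,0],[0,43,0],[0,43,0],[0,42,0],[0,0,0],[0,0,0]],"turn":[0,0,0,0,0,0,0,0,0,0,0],"gripper":[0,0,0,0,0,0,0,0,0,0,0]}'
sed -i 's/to(.5216,-.1475,.06)/to(.488,.0204,.066)/' look.py; python3 look.py c
```

```text
time: 6.3
ee_pos: [0.4889, 0.0202, 0.1657]
eef_rot: [-0.316, 3.125, -0.001]
wrist_force: [-0.3, 1.1, 0.1]
opening: 0.008
finger_force: 0.0
t 6.3 pos [0.4889 0.0202 0.1657] F [-0.3  1.1  0.1] open 0.008345709063582082 tool dx mm [ 0.9  0.4 99.7] x,y heading [-168.4  101.6] q [-0.1   0.27  1.81 -0.    1.06 -1.87]
```

View pics/c.png

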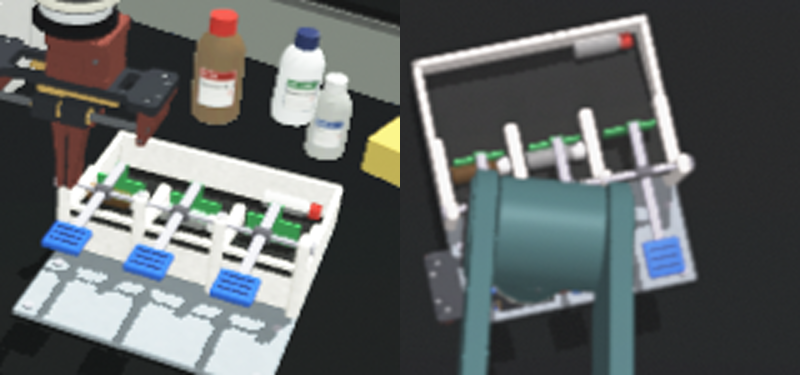

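The right lever is back up with its gate closed, and the red vial is in the trough. The tool is above the left pad, so I'll press that one.

```bash
python3 -m handwheel '{"xyz":[[0,0,35],[0,0,20],[0,0,10],[0,0,10],[0,0,10],[0,0,8],[0,0,7],[0,0,0],[0,0,0],[0,0,0],[0,0,0],[0,0,0]],"turn":[0,0,0,0,0,0,0,0,0,0,0,0],"gripper":[0,0,0,0,0,0,0,0,0,0,0,0]}'
python3 look.py d
```

```text
time: 7.9
ee_pos: [0.4885, 0.0205, 0.0657]
eef_rot: [0.315, -3.125, 0.0]
wrist_force: [-0.5, -0.1, 2.1]
opening: 0.008
finger_force: 1.1
t 7.9 pos [0.4885 0.0205 0.0657] F [-0.5 -0.1  2.1] open 0.007643445758546263 tool dx mm [ 0.5  0.  -0.3] x,y heading [-168.5  101.5] q [-0.1   0.41  1.91 -0.    0.82 -1.87]
```

View pics/d.png

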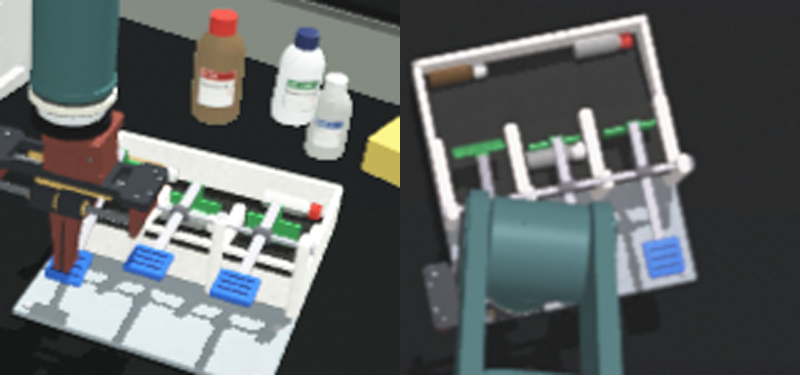

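The brown vial is in the trough at about (455,75), and the white-capped one is still behind its gate. I'll lift clear and move aside.

```bash
python3 -m handwheel '{"xyz":[[0,0,-10],[0,0,-15],[0,0,-20],[0,0,-50],[0,0,-55],[0,45,0],[0,45,0],[0,45,0],[0,45,0],[0,0,0],[0,0,0],[0,0,0]],"turn":[0,0,0,0,0,0,0,0,0,0,0,0],"gripper":[0,0,0,0,0,0,0,0,0,0,0,0]}'
python3 look.py e
```

```text
time: 9.5
ee_pos: [0.4532, 0.1959, 0.216]
eef_rot: [-0.313, 3.126, -0.0]
wrist_force: [-0.0, 0.1, -0.5]
opening: 0.005
finger_force: 0.0
t 9.5 pos [0.4532 0.1959 0.216 ] F [-0.   0.1 -0.5] open 0.005274527940637426 tool dx mm [   0.8 -178.8  150. ] x,y heading [-168.6  101.4] q [ 0.27  0.21  1.74 -0.    1.19 -1.5 ]
```

View pics/e.png

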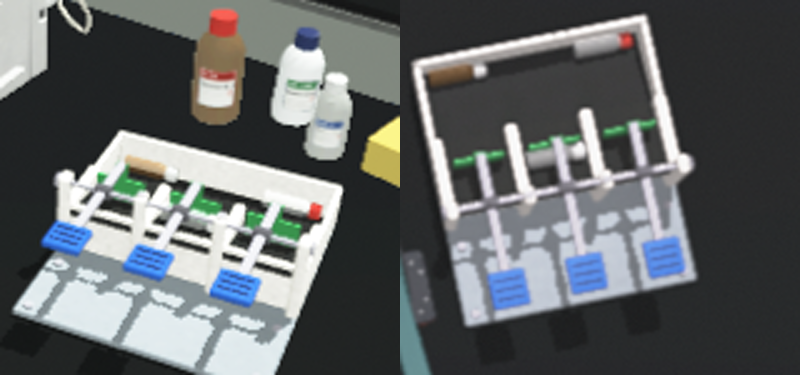

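All three pads are up and all gates are down. The red and brown vials are in the trough, and the white-capped vial is held behind its gate.

```bash
python3 -c "
from plant import workorder;print(workorder.sign_off())"
```

```text
the job is handed in; nothing more can be done
None
```

I released the red-capped vial and then the brown one into the trough; the white-capped vial is still behind its gate, all three gates are closed, and the job was handed in at about 9.5 s.

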